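# Seat the portion gauge and hold the plating tweezers at its marked gap

## Robot

A 7-joint arm with a two-finger parallel gripper is mounted at the origin on a cart in front of the work surface, level with it; the furniture and walls round the work are solid. World frame = base frame: x ahead of the robot, y to its left, z up, the work surface at z = 0. Lengths are in m, angles in rad, forces in N, time in s.
With the tool pointing down it reaches from about 0.4 to 0.875 m from the base axis. Payload 19.3 kg.
Tool frame: the origin (TCP) lies at the very end of the fingers, on their centre line; the grasp point (between the pads) lies bot.pinch_z behind it (bot.pinch_z is the distance from the TCP to the grasp point, in m); z points along the fingers, y is the line along which they close (so a half turn about z gives the same grasp; the last joint's range is limited). The gripper opens to 85 mm and grips with 20 to 120 N. Pads are 22 mm wide; open, the fingers measure 114 mm over their backs; the gripper's body (76 mm by 85 mm) begins 54 mm behind the grasp point. The pads swing forward as they close: fully open they stand 13 mm farther back than shut.
Start: joints at [-1.395, 0.521, -0.036, 1.599, 0.021, 1.021, -0.113], TCP at [0.152, 0.606, 0.231] pointing down, gripper open.
Joint ranges: [-2.91, 2.91], [-0.3, 2.13], [-1.5, 1.42], [0.17, 2.43], [-1.26, 4.41], [0.16, 1.93], [-2.52, 2.52]. Speed limits (rad/s): [1.89, 1.89, 2.39, 2.39, 3.01, 3.01, 3.01].

## Interface

Orientations are given as [roll, pitch, yaw] about the fixed x, y, z axes, in that order (R = Rz(yaw) Ry(pitch) Rx(roll)).
In Python, from workcell import bot, grab_frame, ticket gives the robot as it stands.
- The arm moves only by the tool arm_command, never from a script. Its argument "commands" is a list of rows, each a list of 3 entries, a list of its own where there are three numbers: the shift along the world's x, y, z in mm, then the turn about the world's z in rad, then the gripper command: -1 is fully open, 1 is shut, values between are in proportion. In form: [[[tx, ty, tz], roll, fingers], ...]. A call has 1 to 20 rows; each row shifts and turns the commanded pose from where the row before left it; what a row does not reach is not made up. A row lasts 1/10 s, in which the tool goes at most 50 mm and 8.59 degrees, less where a joint would pass 70% of its speed; a pose out of reach is approached as far as the arm can. A call with a gripper value outside its range is refused whole. The fingers move at their own pace and stop on an object; "newtons" is the grip in N (left out, the last holds). Time passes only in rows, so rows that do not move let the fingers close. It gives the time, the measured TCP pose, the force, the opening and the grip force at its end, in the units of the state.
- bot.observe(): the state, without advancing time (a new reading comes with each control period).
- grab_frame(name): name is "side" or "top" or "wrist"; returns a dict with "image" (384x512x3 uint8, red, green, blue), "vertical_fov" (degrees; the focal length in pixels is half the picture's height over the tangent of half this angle, whatever the lens; pixels are square), "cx", "cy" (the principal point, pixels), "k1" (the pictures are not rectified: a ray, as slopes to the right and down, at radius r is drawn at 1 + k1 r^2 times it, then the intrinsics apply), "R" (3x3) and "t" (3): a world point X has camera coordinates R X + t. Camera axes: x right, y down, z forward; pixel columns grow to the right and rows downward; lengths in m; the calibration is good to about 2 mm. A picture is of the moment at which its call begins. There is no depth.
- ticket.job_done(): hands the job in; it is judged then, once.
The state is a dict: "clock": time; "qpos": joint angles; "qd": joint speeds; "joint_efforts": joint torques, N m; "position": TCP position; "tool_rot": TCP orientation; "force": force on the tool from outside, world axes, zero at the start; "moment": the same for the moment, N m; "grip_width": finger opening in m; "finger_force": force on a finger pad.
Only numpy, scipy, OpenCV 4.12 (cv2) and the standard library are available. Lean on these libraries where they do the work, as an engineer would, in place of code of your own. Each camera call takes 0.05 s, during which the arm holds its last target. There are 200 camera calls.

## Task

The white gauge plate stands up at one end in its grey tray: press that end down until the plate sits level in the tray. Then take the sprung plating tweezers off their rest, hold them level and just above the plate, and squeeze them until the gap matches the marks, with one tip above the middle of each orange band (tip gap 26 mm). Finish while still holding them there: gap steady, nothing touching the plate or tray, nothing let go, and leave the other things where they are.

Things in the scene. Friction and masses are not known exactly. Their poses are not given: they have to be found in the camera images.
- gauge_tray: Fixed grey tray, outside 116 x 92 mm (x by y), rims 14 mm, floor 6 mm above the worktop. Origin at the centre of its underside; x along its length, z up. A brass friction stud in the floor, 35 mm from the centre along -x, props the plate up there by 7 mm; 5 to 8 N pushes it down flush, and it stays down.
- plate_mid (a point): Centre of the top face of the loose white gauge plate, 100 x 76 x 6 mm, in the tray with 2 mm play. x along its length, y across, z out of its top. At first it leans 5 degrees, -x end high; seated, its top is 12 mm above the worktop (2 mm below the tray's rims). Two orange bands 10 mm wide run along x, their middles at y = +13 and -13 mm.
- plate_raised_end (a point): Point on the plate's top face above the stud, 35 mm from plate_mid along the plate's -x: press down here.
- tweezers_rest: Fixed dark wooden rest. Origin on the worktop; the tweezers lie on its two cross bars, 14 mm wide (x), 130 mm long (y), 18 mm high at x = -62 mm and 21.5 mm high under the slim tips at x = +78 mm; their underside is 18 mm above the worktop; a strip 24 mm wide and 4 mm high joins them. Tweezers' tips point to its +x.
- tweezers_grip (a point): Midpoint between the two black grip pads of the loose open tweezers, half-way up (they lie flat, 16 mm high, 190 mm long, 75 g). x towards the tips, parallel to the flat outer face of the fixed (+y) pad, 28 mm away in y; z up. Pads reach 32 mm either way along x. Width over the pads here: 57 mm open, 39 mm at the marked gap. Tips are 70 mm ahead.
- tip_fixed (a point): Orange tip of the fixed arm (+y side), at mid height; 4 mm across, reaching 4.5 mm above and below this point. At the marked gap both pad faces are parallel to x and the arms mirror each other about the mid line between the pads.
- tip_sprung (a point): Orange tip of the other, sprung arm (-y side), likewise. Tip gap = distance between the two tip points: 55 mm open. While open, the mid line between the two arms points 0.08 rad clockwise (from above) of the x axis of tweezers_grip; fingers set square to that mid line take both arms evenly, and the tweezers then sit straight between them at the marked gap.
- tweezers_arm (a joint): Angle by which the sprung arm is squeezed, rad: 0 = open (55 mm tip gap), 0.16 = the marked 26 mm gap, 0.30 = tips shut. 0.01 rad is 1.8 mm of tip gap or 1.1 mm at the pads (0.11 m from the hinge). Squeezing force at the pads: 2 N to start, 8 N at the marked gap, 13 N shut; it springs open when released.
- mug: Bystander: small white mug, 62x92x51 mm. Leave where it is.
- flat_tin: Bystander: flat tin, 63x105x26 mm. Leave where it is.
- timer: Bystander: round red and cream kitchen timer, 63 mm wide, 44 mm high. Leave where it is.
- spoon: Bystander: steel teaspoon, 130 mm long. Leave where it is.
- food_tin: Bystander: food tin, 57 mm across, 72 mm high. Leave where it is.
- spice: Bystander: spice jar, 41 mm across, 105 mm high. Leave where it is.
- glass: Bystander: small clear glass, 49 mm across, 62 mm high. Leave where it is.
There are look-alikes about, which are no part of the job. Of the things shaped like the part that bears plate_mid, the white one is meant.

How it is judged:
By the outcome, as a careful person would: the job done as asked, in the order asked, and still so for the second after the job is handed in, while the arm keeps its last pose, push and grip.
It also fails if it takes over 72 s, if anything falls off the work surface, if the arm or the gripper's body presses on something with over 40 N, if the wrist force passes 120 N, or if a joint passes its speed limit or range.

## Working session

There is one attempt and no reset: what is moved stays moved. The work goes in short steps, Python scripts to look and compute and a tool call to move; the robot and the scene stay as the last step left them, time stands still between calls to the robot, and variables do not carry over. Pictures are saved under pics/ and viewed, at most 10 in all, crops included, and the job is handed in when it is done.

Besides the shell and the picture viewer there is one more tool, called after ">>>" by a JSON object that holds its "fn" and its "kwargs". arm_command: Moves the arm, as the interface text tells. Its arguments: {"type":"object","properties":{"commands":{"type":"array"},"newtons":{"type":"number"}},"required":["commands"]}

```bash
mkdir -p pics; ls; cat > h.py <<'E'
import numpy as np, cv2
from workcell import bot, grab_frame, ticket
def save(name,fn):
    f=grab_frame(name); np.savez('pics/'+fn+'.npz',**{k:np.asarray(v) for k,v in f.items()})
    cv2.imwrite('pics/'+fn+'.png',f['image'][:,:,::-1]); return f
def load(fn): return dict(np.load('pics/'+fn+'.npz'))
def K(f):
    fl=192/np.tan(np.radians(float(f['vertical_fov']))/2)
    return fl,float(f['cx']),float(f['cy']),float(f['k1'])
def px2w(f,u,v,z):
    fl,cx,cy,k=K(f); d=np.array([(u-cx)/fl,(v-cy)/fl]); s=d.copy()
    for _ in range(30): s=d/(1+k*(s@s))
    R,t=f['R'],f['t']; c=-R.T@t; r=R.T@np.array([s[0],s[1],1]); return c+r*(z-c[2])/r[2]
def w2px(f,X):
    fl,cx,cy,k=K(f); c=f['R']@np.asarray(X)+f['t']; s=c[:2]/c[2]; s=s*(1+k*(s@s)); return s*fl+[cx,cy]
def crop(fn,out,u0,v0,u1,v1,sc):
    im=cv2.imread('pics/'+fn+'.png')[v0:v1,u0:u1]; cv2.imwrite('pics/'+out+'.png',cv2.resize(im,None,fx=sc,fy=sc,interpolation=cv2.INTER_CUBIC))
E
python3 - <<'E'
from h import *
a=save('top','top0'); b=save('side','side0')
A=cv2.imread('pics/top0.png');cv2.imwrite('pics/top0b.png',cv2.resize(A,(800,600)))
for f in(a,b): print(K(f), -f['R'].T@f['t'])
s=bot.observe(); print(s['position'],s['tool_rot'],s['grip_width'],bot.pinch_z,s['force'])
E
```

```text
pics
(np.float64(443.1027609843104), 257.93828988890084, 199.0608849219343, 0.03872468237981022) [ 0.10785068 -0.1365439   1.38232527]
(np.float64(396.9789026695134), 257.6068174057987, 189.4781941997857, -0.10897079258288628) [ 0.45533393 -1.18256956  0.57748827]
[0.15206682 0.60591613 0.23078957] [-3.14059606e+00  8.08240756e-05  2.89574236e+00] 0.08522044838087674 0.0187 [-0.93709729  0.18729714 -0.43543979]
```

View pics/top0b.png

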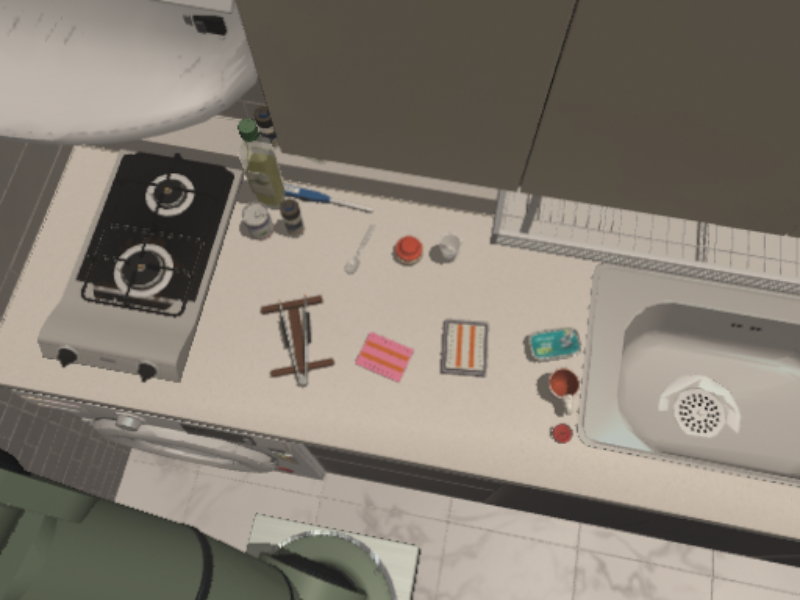

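View pics/side0.png

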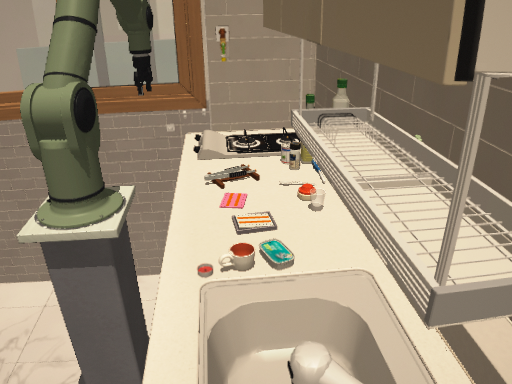

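The top view shows the white plate in its grey tray at about (465,347) in the 800x600 picture. The pink plate at (385,357) is a look-alike, and the tweezers are on the dark rest at (297,338). The white plate in the tray is the one I want. I'll check it in a close crop.

```bash
python3 - <<'E'
from h import *
crop('top0','c1',160,180,325,255,4.8)
crop('side0','c2',195,155,290,245,6)
a=cv2.imread('pics/c1.png');print(a.shape)
E
```

```text
(360, 792, 3)
```

View pics/c1.png

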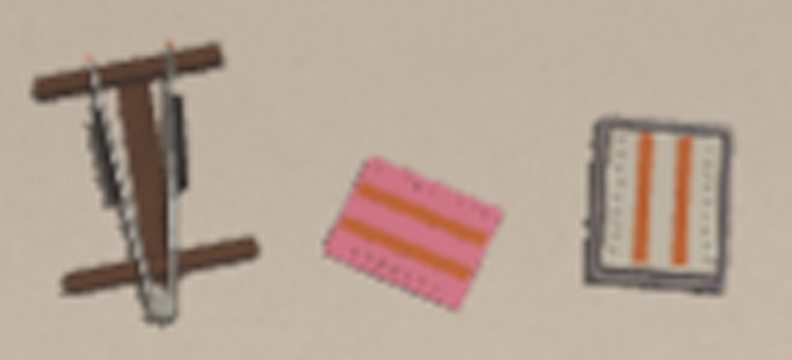

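View pics/c2.png

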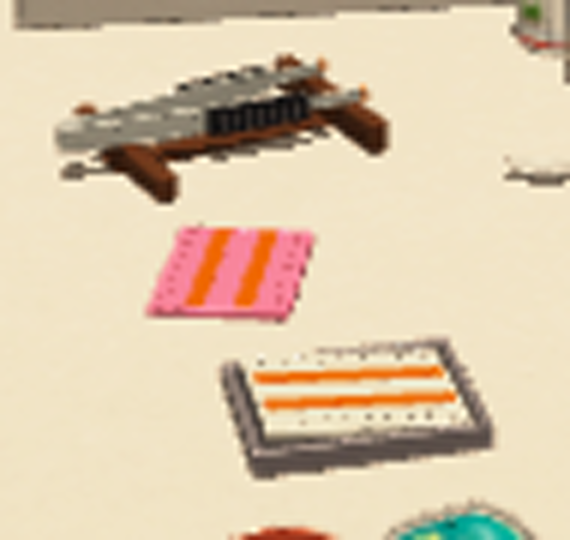

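The left arm's pad leans away from the mid line, so the left arm is the fixed one. The tray holds the white plate with two orange bands. It isn't clear which end is high, so I'll measure and then use the wrist camera.

```bash
python3 - <<'E'
from h import *
f=load('top0'); C=lambda x,y,z:px2w(f,(x+.5)/4.8-.5+160,(y+.5)/4.8-.5+180,z)
np.set_printoptions(precision=4,suppress=True)
for n,p in dict(tipL=(90,58,.026),tipR=(169,45,.026),hinge=(160,300,.034),padL0=(93,110,.034),padL1=(112,205,.034),padR0=(182,95,.034),padR1=(184,190,.034),
 trTL=(601,117,.014),trTR=(733,125,.014),trBR=(722,293,.014),trBL=(586,284,.014),b1t=(646,134,.014),b1b=(640,263,.014),b2t=(686,138,.014),b2b=(680,265,.014),bar1L=(35,88,.02),bar1R=(221,53,.02),bar0L=(65,285,.018),bar0R=(257,248,.018)).items(): print(n,C(*p))
g=load('side0')
s=save('wrist','w0'); print(-s['R'].T@s['t']-bot.observe()['position'],s['R'],K(s))
E
```

```text
tipL [0.5717 0.2161 0.026 ]
tipR [0.5911 0.1656 0.026 ]
hinge [0.4138 0.1273 0.034 ]
padL0 [0.533  0.2028 0.034 ]
padL1 [0.4706 0.1738 0.034 ]
padR0 [0.5547 0.1466 0.034 ]
padR1 [0.4897 0.1296 0.034 ]
trTL [ 0.5998 -0.1335  0.014 ]
trTR [ 0.6111 -0.2227  0.014 ]
trBR [ 0.4931 -0.2328  0.014 ]
trBL [ 0.4821 -0.1434  0.014 ]
b1t [ 0.5935 -0.1656  0.014 ]
b1b [ 0.5031 -0.1762  0.014 ]
b2t [ 0.5958 -0.1927  0.014 ]
b2b [ 0.5068 -0.2026  0.014 ]
bar1L [0.5454 0.2489 0.02  ]
bar1R [0.5943 0.1305 0.02  ]
bar0L [0.4155 0.1943 0.018 ]
bar0R [0.464  0.0757 0.018 ]
[-0.0722  0.018   0.1422] [[ 0.2437  0.9699 -0.0006]
 [ 0.9268 -0.2326  0.2948]
 [ 0.2858 -0.0724 -0.9556]] (np.float64(268.703621321611), 254.22907740638382, 189.33905733972068, -0.039924751540512594)
```

>>> {"fn": "arm_command", "kwargs": {"commands": [[[35,-35,0],0,1],[[35,-35,0],0,1],[[35,-35,0],0,1],[[35,-35,0],0,1],[[35,-35,0],0,1],[[35,-35,0],0,1],[[35,-35,0],0,1],[[35,-35,0],0,1],[[35,-35,0],0,1],[[8,-45,-4],0.035,1],[[8,-45,-4],0.035,1],[[8,-45,-4],0.035,1],[[8,-45,-4],0.035,1],[[8,-45,-4],0.035,1],[[8,-45,-4],0.035,1],[[8,-45,-4],0.035,1],[[8,-45,-4],0.035,1],[[8,-45,-4],0.035,1],[[8,-45,-4],0.035,1],[[0,0,0],0.03,1]], "newtons": 60}}

```text
clock: 2.15
position: [0.5465, -0.1654, 0.1906]
tool_rot: [-3.139, -0.001, -3.013]
force: [-0.1, 0.9, -0.0]
grip_width: -0.0001
finger_force: 0.0
```

```bash
python3 - <<'E'
from h import *
f=save('wrist','w1'); A=cv2.imread('pics/w1.png');cv2.imwrite('pics/w1b.png',cv2.resize(A,(800,600),interpolation=cv2.INTER_CUBIC))
s=bot.observe();print(s['position'],s['tool_rot'],s['qpos'],s['force'],s['clock'])
E
```

```text
[ 0.5465305  -0.16201624  0.19063496] [-3.14088961e+00 -1.15172745e-03 -3.00886661e+00] [ 0.12549     0.48375536  0.08047312  1.79243002 -0.04765132  0.86816372
  1.93112428] [ 0.26885965  0.03719814 -0.74846411] 2.2
```

View pics/w1b.png

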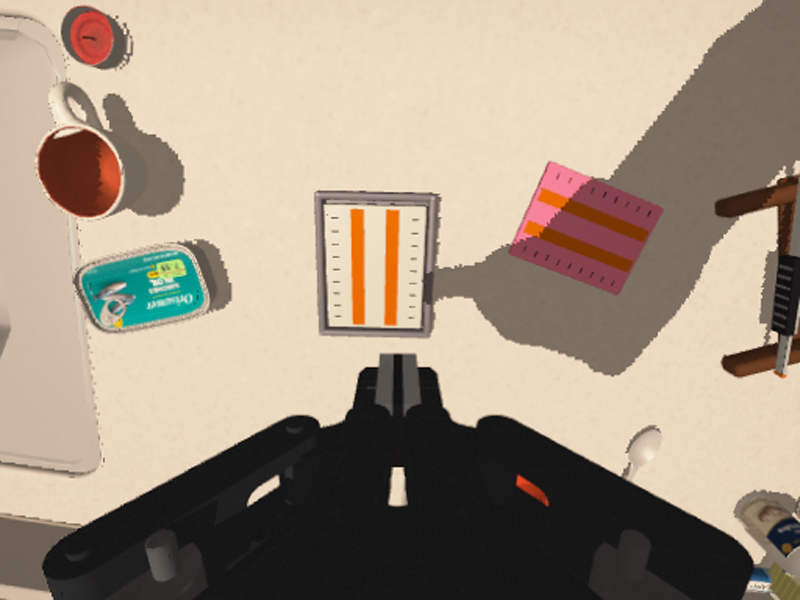

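The wrist view shows the tray at 800-scale (378,263), with the pink look-alike, the mug and the tin clear of it. The arm's shadow doesn't cover the plate. I'll enlarge it to decide which end is high.

```bash
python3 - <<'E'
from h import *
crop('w1','c3',197,115,287,220,5.7)
E
```

```text
(no output)
```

View pics/c3.png

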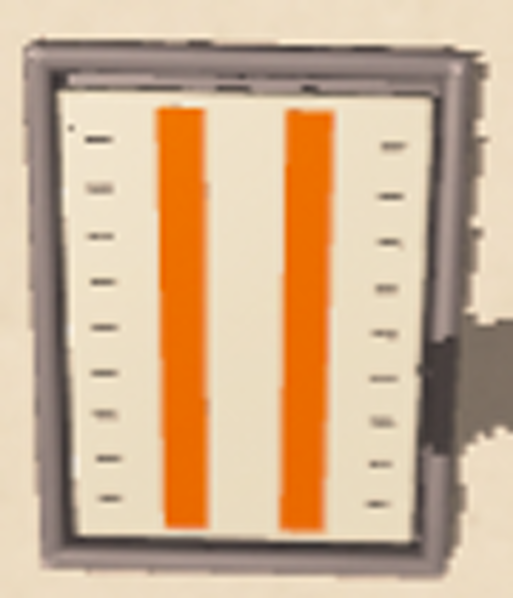

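```bash
cat > fit.py <<'E'
from h import *
from scipy.optimize import least_squares
f=load('w1'); P=lambda x,y:np.array([(x+.5)/5.7-.5+197,(y+.5)/5.7-.5+115])
np.set_printoptions(precision=4,suppress=True)
# top of image = near robot (-x world), left = -y
tr=np.array([P(27,45),P(475,55),P(447,574),P(42,567)]); trm=np.array([[-58,-46],[-58,46],[58,46],[58,-46]])/1e3
pl=np.array([P(58,92),P(437,96),P(415,544),P(78,536)]); bd=np.array([P(181,107),P(310,111),P(302,530),P(186,528)])
def W(p,m,z): c,s=np.cos(p[2]),np.sin(p[2]); return [p[0]+c*m[0]-s*m[1],p[1]+s*m[0]+c*m[1],z]
def r0(p): return np.ravel([w2px(f,W(p,m,.014))-t for m,t in zip(trm,tr)])
a=least_squares(r0,[.5465,-.183,.1]); print('tray',a.x,a.fun)
plm=np.array([[-50,-38],[-50,38],[50,38],[50,-38]])/1e3
def mk(sg):
    def r(p):
        o=[]
        for m,t in zip(plm,pl):
            z=.012+np.sin(np.radians(5))*(m[0]*sg+.05) if sg else .012
            o.append(w2px(f,W(p,m*[np.cos(np.radians(5)) if sg else 1,1],z))-t)
        return np.ravel(o)
    return r
for sg in(-1,0,1):
    b=least_squares(mk(sg),a.x); print(sg,b.x,b.cost,b.fun)
E
python3 fit.py
```

```text
tray [ 0.5497 -0.1832  0.1032] [-0.526  -0.8031  0.3188 -0.6057  0.4541  1.148  -0.2301  0.6469]
-1 [ 0.5503 -0.1832  0.108 ] 0.20783965726038486 [-0.0814 -0.4772 -0.0715  0.1265  0.1913  0.0993 -0.0225  0.3365]
0 [ 0.5508 -0.1833  0.1107] 1.6780556748190103 [ 0.8791 -0.7922 -0.8861 -0.4003  0.094   0.4845 -0.0875  0.8713]
1 [ 0.5493 -0.1833  0.1134] 8.483982560192123 [ 0.915  -1.8216 -0.7765 -1.6097  0.792   1.7374 -0.9467  2.2531]
```

The near-robot end is high (a much better fit). plate_raised_end is at about (0.515, -0.187), so I go above it and then press.

>>> {"fn": "arm_command", "kwargs": {"commands": [[[-16,-12,0],-0.02,1],[[-15,-13,0],0,1],[[0,0,-40],0,1],[[0,0,-40],0,1],[[0,0,-40],0,1],[[0,0,-30],0,1],[[0,0,-10],0,1],[[0,0,0],0,1],[[0,0,0],0,1]]}}

```text
clock: 3.1
position: [0.5166, -0.184, 0.0326]
tool_rot: [-3.141, 0.001, -3.027]
force: [0.5, 0.1, 1.0]
grip_width: -0.0003
finger_force: 0.0
```

>>> {"fn": "arm_command", "kwargs": {"commands": [[[-1,-2,-6],0,1],[[0,0,-4],0,1],[[0,0,-3],0,1],[[0,0,-2],0,1],[[0,0,-2],0,1],[[0,0,-1],0,1],[[0,0,0],0,1]]}}

```text
clock: 3.8
position: [0.5151, -0.1858, 0.0132]
tool_rot: [-3.142, -0.0, -3.027]
force: [0.2, -0.2, -0.0]
grip_width: 0.0
finger_force: 0.0
```

>>> {"fn": "arm_command", "kwargs": {"commands": [[[0,0,-1],0,1],[[0,0,-1],0,1],[[0,0,0],0,1]]}}

```text
clock: 4.1
position: [0.5152, -0.1857, 0.012]
tool_rot: [3.142, 0.0, -3.027]
force: [-6.0, 1.2, 19.8]
grip_width: -0.0003
finger_force: 10.0
```

>>> {"fn": "arm_command", "kwargs": {"commands": [[[0,0,-1],0,1],[[0,0,-1],0,1],[[0,0,0],0,1]]}}

```text
clock: 4.4
position: [0.5153, -0.1858, 0.0118]
tool_rot: [-3.142, 0.001, -3.028]
force: [-16.7, 7.3, 64.2]
grip_width: -0.0
finger_force: 32.1
```

Seated: contact is firm at z = 12 mm. I'll lift, take a picture to confirm it, and head for the tweezers.

>>> {"fn": "arm_command", "kwargs": {"commands": [[[0,0,20],0,1],[[0,0,45],0,1],[[0,0,45],0,1],[[0,0,45],0,1],[[10,12,25],0,1],[[0,0,0],0,1],[[0,0,0],0,1]]}}

```text
clock: 5.1
position: [0.5252, -0.1735, 0.1893]
tool_rot: [-3.141, 0.001, -3.027]
force: [-0.5, 0.1, -1.2]
grip_width: 0.0002
finger_force: 0.0
```

```bash
python3 - <<'E'
from h import *
save('wrist','w2'); crop('w2','c4',200,90,300,200,5)
E
```

```text
(no output)
```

View pics/c4.png

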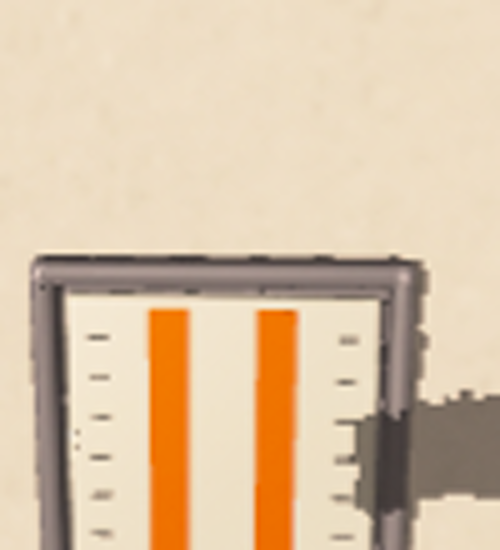

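>>> {"fn": "arm_command", "kwargs": {"commands": [[[0,42,0],0.04,1],[[0,42,0],0.04,1],[[0,42,0],0.04,-1],[[0,42,0],0.04,-1],[[0,42,0],0.04,-1],[[0,42,0],0.04,-1],[[0,42,0],0,-1],[[0,42,0],0,-1],[[0,0,0],0,-1],[[0,0,0],0,-1],[[0,0,0],0,-1]]}}

```text
clock: 6.25
position: [0.5249, 0.1607, 0.1884]
tool_rot: [-3.141, -0.002, -2.789]
force: [0.2, 0.8, 0.3]
grip_width: 0.0853
finger_force: 0.0
```

```bash
python3 - <<'E'
from h import *
save('wrist','w3'); A=cv2.imread('pics/w3.png')[20:260,100:420];cv2.imwrite('pics/w3b.png',cv2.resize(A,(800,600),interpolation=cv2.INTER_CUBIC))
s=bot.observe();print(s['position'],s['tool_rot'],s['qpos'],s['force'],s['clock'])
E
```

```text
[0.52499994 0.16060022 0.18867324] [-3.14105061e+00 -1.23226090e-03 -2.78919613e+00] [-0.38413651  0.45353338 -0.02826205  1.84401301  0.01717505  0.84553809
  1.50224124] [ 0.17556799  0.03348659 -0.17561154] 6.3
```

View pics/w3b.png

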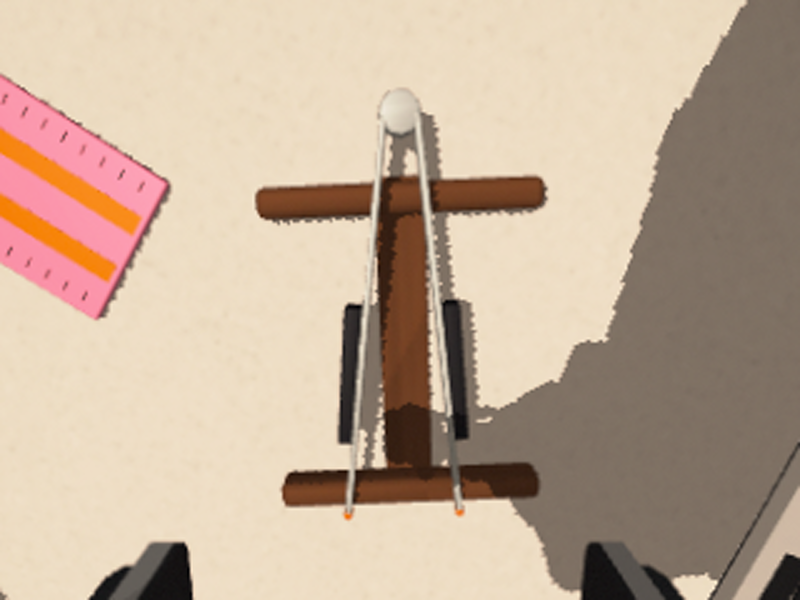

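w2 shows the plate sunk evenly below the rims, seated. w3 shows the tweezers: tips at crop (348,516) and (459,512), pads at (345..362, 305-440) and (445..467, 300-437), hinge at (400,112). They lie roughly square to the gripper.

```bash
python3 - <<'E'
from h import *
np.set_printoptions(precision=4,suppress=True)
f=load('w3'); C=lambda x,y,z:px2w(f,(x+.5)/2.5-.5+100,(y+.5)/2.5-.5+20,z)[:2]
ts,tf=C(348,516,.0305),C(459.5,512,.0305)
h=C(400,112,.034)
so=[C(346,305,.034),C(340,440,.034)]; fo=[C(459,300,.034),C(467.5,437,.034)]
print('tips',ts,tf,np.linalg.norm(ts-tf),'hinge',h)
yaw=lambda a,b:np.arctan2(*(b-a)[::-1])
print('pad yaw s,f',yaw(*so),yaw(*fo),'mid',yaw(h,(ts+tf)/2))
sm,fm=sum(so)/2,sum(fo)/2; print('pads',sm,fm,'mid',(sm+fm)/2,np.linalg.norm(sm-fm),'len',np.linalg.norm(so[1]-so[0]),'line yaw',yaw(sm,fm)-np.pi/2)
print('tips mid->70 back', (ts+tf)/2, np.linalg.norm((ts+tf)/2-h),np.linalg.norm((ts+tf)/2-(sm+fm)/2))
print('bars',yaw(C(257,203,.018),C(545,191,.018))-np.pi/2,yaw(C(284,489,.0215),C(538,480,.0215))-np.pi/2)
print(bot.observe()['position'],bot.observe()['tool_rot'])
E
```

```text
tips [0.5923 0.1648] [0.5715 0.2152] 0.05447850714307475 hinge [0.4139 0.1251]
pad yaw s,f 0.2904535748885558 0.44590762506283066 mid 0.36859157915960183
pads [0.5255 0.1393] [0.505  0.1898] mid [0.5152 0.1645] 0.05448626542457182 len 0.06256525410298128 line yaw 0.3859560587100428
tips mid->70 back [0.5819 0.19  ] 0.18014643194523966 0.0713992707254792
bars 0.39282458111576735 0.3901066352302518
[0.525  0.1606 0.1887] [-3.1411 -0.0012 -2.7892]
```

>>> {"fn": "arm_command", "kwargs": {"commands": [[[-7,1,-10],0.016,-1],[[-7,1,-30],0,-1],[[0,0,-40],0,-1],[[0,0,-40],0,-1],[[0,0,-30],0,-1],[[0,0,-20],0,-1],[[0,0,-8],0,-1],[[0,0,-4],0,-1],[[0,0,0],0,-1],[[0,0,0],0,-1]]}}

```text
clock: 7.3
position: [0.5116, 0.1643, 0.0082]
tool_rot: [3.142, 0.001, -2.772]
force: [-1.3, 0.3, -0.1]
grip_width: 0.0856
finger_force: 0.0
```

>>> {"fn": "arm_command", "kwargs": {"commands": [[[0,-1,-2],0,-0.4],[[0,0,0],0,-0.4],[[0,0,0],0,-0.32],[[0,0,0],0,-0.28],[[0,0,0],0,-0.24],[[0,0,0],0,-0.2],[[0,0,0],0,-0.2],[[0,0,0],0,-0.2]], "newtons": 30}}

```text
clock: 8.1
position: [0.5116, 0.1635, 0.0061]
tool_rot: [3.142, 0.001, -2.771]
force: [-1.9, 0.2, 12.5]
grip_width: 0.0516
finger_force: 8.3
```

>>> {"fn": "arm_command", "kwargs": {"commands": [[[0,0,0.5],0,-0.2],[[0,0,0.5],0,-0.2],[[0,0,0],0,-0.2]]}}

```text
clock: 8.4
position: [0.5111, 0.1632, 0.0064]
tool_rot: [-3.142, 0.0, -2.771]
force: [-0.0, 0.2, -1.0]
grip_width: 0.0511
finger_force: 3.9
```

>>> {"fn": "arm_command", "kwargs": {"commands": [[[0,0,0.5],0,-0.16],[[0,0,0.5],0,-0.12],[[0,0,0.5],0,-0.08],[[0,0,0],0,-0.08],[[0,0,0],0,-0.08]]}}

```text
clock: 8.9
position: [0.511, 0.1632, 0.0077]
tool_rot: [-3.142, -0.0, -2.771]
force: [-0.0, 0.8, 0.0]
grip_width: 0.0461
finger_force: 5.4
```

>>> {"fn": "arm_command", "kwargs": {"commands": [[[0,0,0.5],0,-0.04],[[0,0,0.5],0,0],[[0,0,0.3],0,0.02],[[0,0,0],0,0.02],[[0,0,0],0,0.02]]}}

```text
clock: 9.4
position: [0.5111, 0.1632, 0.0091]
tool_rot: [-3.142, -0.0, -2.771]
force: [-0.4, 0.4, -0.6]
grip_width: 0.0419
finger_force: 7.4
```

>>> {"fn": "arm_command", "kwargs": {"commands": [[[0,0,2],0,0.02],[[0,0,4],0,0.02],[[0,0,10],0,0.02],[[0,0,15],0,0.02],[[0,0,15],0,0.02],[[0,0,10],0,0.02],[[0,0,4],0,0.02],[[0,0,0],0,0.02],[[0,0,0],0,0.02]]}}

```text
clock: 10.3
position: [0.5109, 0.1631, 0.0689]
tool_rot: [-3.142, -0.0, -2.771]
force: [-0.5, 0.2, -0.9]
grip_width: 0.042
finger_force: 7.4
```

```bash
python3 - <<'E'
from h import *
save('wrist','w4'); save('side','side4');save('top','top4')
A=cv2.resize(cv2.imread('pics/w4.png')[0:300,120:400],None,fx=2,fy=2,interpolation=cv2.INTER_CUBIC)
B=cv2.resize(cv2.imread('pics/side4.png')[120:220,190:270],None,fx=2.8,fy=2.8,interpolation=cv2.INTER_CUBIC)
A=A[:, :560];o=np.zeros((600,790,3),np.uint8);o[:,:560]=A;o[:280,562:562+224]=B
cv2.imwrite('pics/m4.png',o)
E
```

```text
(no output)
```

View pics/m4.png

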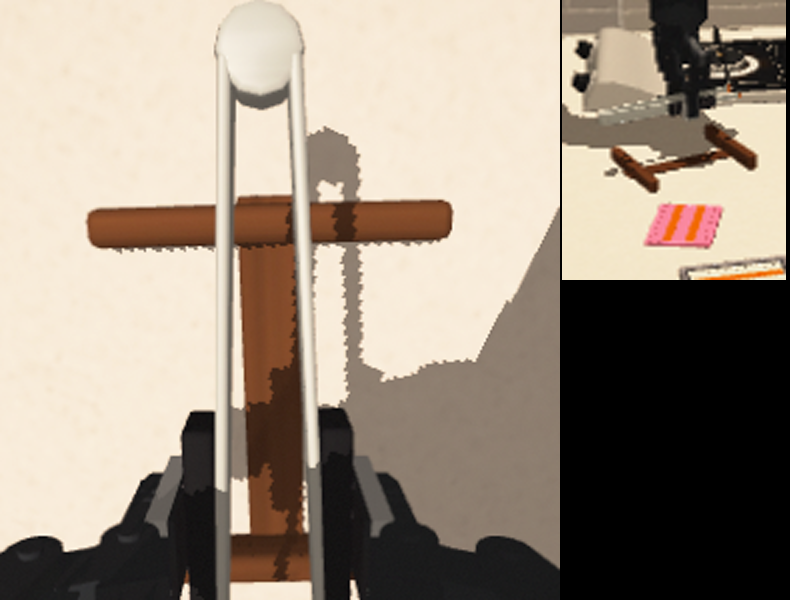

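Held with 42 mm over the pads and lifted clear. Carrying them over to the tray at height.

>>> {"fn": "arm_command", "kwargs": {"commands": [[[0,-10,15],0,0.02],[[0,-20,15],-0.02,0.02],[[-3,-29,0],-0.02,0.02],[[-3,-29,0],-0.02,0.02],[[-3,-29,0],-0.02,0.02],[[-3,-29,0],-0.02,0.02],[[-3,-29,0],-0.02,0.02],[[-3,-29,0],-0.02,0.02],[[-3,-29,0],-0.02,0.02],[[-3,-29,0],-0.02,0.02],[[-4,-29,0],-0.02,0.02],[[-4,-29,0],-0.02,0.02],[[-4,-20,0],-0.02,0.02],[[-3,-14,-10],-0.024,0.02],[[0,0,-15],0,0.02],[[0,0,-15],0,0.02],[[0,0,-10],0,0.02],[[0,0,0],0,0.02],[[0,0,0],0,0.02]]}}

```text
clock: 12.35
position: [0.4721, -0.1907, 0.0492]
tool_rot: [3.142, -0.0, -3.035]
force: [1.0, -0.6, -0.5]
grip_width: 0.0417
finger_force: 7.4
```

```bash
python3 - <<'E'
from h import *
save('wrist','w5'); save('side','side5');save('top','top5')
s=bot.observe();print(s['position'],s['tool_rot'],s['grip_width'],s['finger_force'],s['clock'])
f=load('top5')
crop('top5','x1',240,180,340,270,4); crop('side5','x2',205,160,305,250,4)
A=cv2.imread('pics/x1.png');B=cv2.imread('pics/x2.png');cv2.imwrite('pics/m5.png',np.hstack([A,B]))
E
```

```text
[ 0.47242513 -0.19082477  0.04968246] [-3.14125342e+00  7.86417022e-04 -3.03532413e+00] 0.041821881037216596 7.351580187678337 12.5
```

View pics/m5.png

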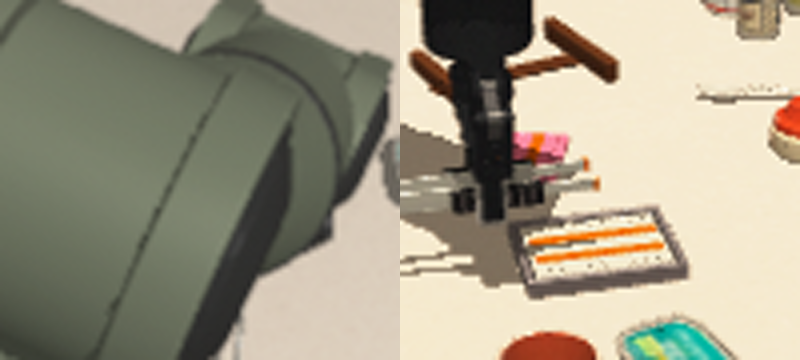

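The side view shows the tweezers held over the tray, with the tips at side pixels of about (251.7,200.7) and (254.2,206.2). The arm hides them from the top camera. That was my tenth picture, so from here I measure in code only. Next I lower part way and squeeze to 39 mm over the pads.

>>> {"fn": "arm_command", "kwargs": {"commands": [[[1,0,-10],0,0.02],[[1,0,-10],0,0.02],[[0,0,-8],0,0.02],[[0,0,0],0,0.05],[[0,0,0],0,0.07],[[0,0,0],0,0.087],[[0,0,0],0,0.087],[[0,0,0],0,0.087],[[0,0,0],0,0.087]]}}

```text
clock: 13.4
position: [0.4742, -0.1908, 0.0213]
tool_rot: [-3.141, 0.0, -3.035]
force: [-0.2, 0.1, -0.9]
grip_width: 0.0392
finger_force: 8.6
```

```bash
cat > m.py <<'E'
from h import *
import sys
from scipy.optimize import least_squares
np.set_printoptions(precision=4,suppress=True)
n=sys.argv[1]; f=save('side','s'+n); w=save('wrist','w'+n)
s=bot.observe();print(s['position'],s['tool_rot'],s['grip_width'],s['finger_force'],s['clock'],s['force'])
im=f['image'].astype(int); r,g,b=im[...,0],im[...,1],im[...,2]
wt=np.clip((r-b)-90,0,None)*(r>120)*(g<r*0.75)
m=(wt>0).astype(np.uint8); c,l,st,_=cv2.connectedComponentsWithStats(m,connectivity=8)
for i in range(1,c):
    x,y,ww,h,a=st[i]
    if 220<x<300 and 175<y<250: 
        k=wt*(l==i); Y,X=np.mgrid[:384,:512]; print('blob',x,y,ww,h,a,'cen',(k*X).sum()/k.sum(),(k*Y).sum()/k.sum())
W=w['image'].astype(int)
print('wrist gap rows: orange?')
hs=cv2.cvtColor(w['image'],cv2.COLOR_RGB2HSV); o=((hs[...,0]<20)&(hs[...,1]>180)&(hs[...,2]>120)).astype(np.uint8)
c,l,st,ce=cv2.connectedComponentsWithStats(o)
for i in range(1,c):
    if st[i][4]>15: print(st[i],ce[i])
E
python3 m.py 6
```

```text
[ 0.4742 -0.1908  0.0212] [-3.1415  0.0002 -3.0354] 0.03906374561161797 8.616999685764313 13.5 [ 0.3647  1.07   -0.6185]
blob 298 183 18 12 152 cen 306.17365315944727 188.55519329296692
blob 235 193 7 13 44 cen 238.26104417670683 196.5321285140562
blob 234 194 1 3 3 cen 234.0 195.11111111111111
blob 244 194 1 2 2 cen 244.0 194.5
blob 246 195 1 1 1 cen 246.0 195.0
blob 243 197 1 1 1 cen 243.0 197.0
blob 243 199 1 1 1 cen 243.0 199.0
blob 245 199 1 1 1 cen 245.0 199.0
blob 252 209 1 3 3 cen 252.0 209.7835051546392
blob 254 213 1 3 3 cen 254.0 213.88177339901478
blob 237 216 32 6 57 cen 253.03753683883977 218.29455560725918
blob 239 220 32 6 62 cen 254.8160419790105 222.5712143928036
blob 230 243 24 14 249 cen 241.8923558517621 249.2440674543068
wrist gap rows: orange?
[ 436  244   76   36 1034] [474.5493 261.4226]
[238 274   4  48 145] [239.731  300.3724]
[265 274   9  48 343] [269.1166 298.6327]
[ 417  276   95   39 1177] [464.7766 294.3297]
```

```bash
cat > m2.py <<'E'
from h import *
import sys
np.set_printoptions(precision=3,suppress=True)
n=sys.argv[1]; f=load('s'+n); im=f['image'].astype(float)
x,y,z,yaw=map(float,sys.argv[2:6]); d=np.array([np.cos(yaw),np.sin(yaw),0]); nrm=np.array([-d[1],d[0],0]); T=np.array([x,y,z])
for sgn in(1,-1): print('pred tip',sgn,w2px(f,T+.075*d+sgn*.013*nrm+[0,0,.0169]))
tr=np.array([.5497,-.1832,.012]); td=np.array([np.cos(.106),np.sin(.106),0]); tn=np.array([-td[1],td[0],0])
for sgn in(1,-1): print('pred band',[w2px(f,tr+k*td+sgn*.013*tn) for k in(-.047,0,.047)])
e=1e-3; P=tr+[0,0,.025]; print('J px/mm',np.array([w2px(f,P+e*v)-w2px(f,P) for v in np.eye(3)]))
o=im[...,0]-im[...,2]
print((o[205:226,232:274]).astype(int)[:, ::1][:, 14:30])
# band centreline fit: weighted v per column
for lo,hi,lab in((241,266,'far'),(243,267,'near')):
    for u in (245,250,255,260,265): pass
def line(v0):
    us,vs=[],[]
    for u in range(243,267):
        c=v0+(u-254)*-0.03; r=np.arange(int(c)-2,int(c)+4); w=np.clip(o[r,u]-70,0,None)
        if w.sum()>0: us.append(u);vs.append((w*r).sum()/w.sum())
    return np.polyfit(np.array(us)-254,vs,1)
E
python3 m2.py 6 .4742 -.1908 .0212 .1062
```

```text
pred tip 1 [252.721 211.082]
pred tip -1 [254.601 215.256]
pred band [array([237.372, 220.889]), array([253.215, 219.007]), array([268.822, 217.144])]
pred band [array([238.935, 225.251]), array([255.085, 223.299]), array([270.989, 221.364])]
J px/mm [[ 0.347 -0.023]
 [-0.036 -0.164]
 [-0.006 -0.307]]
[[ 35  34  43  38  35  37  38  37  38  37  37  39  37  37  38  37]
 [ 35  36  36  43  38  38  38  39  39  40  41  37  37  38  37  37]
 [ 41  37  39  37  39  40  38  38  37  38  38  40  39  38  35  37]
 [ 43  38  37  39  37  51  87  42  38  38  38  38  37  37  37  35]
 [ 45  29  32  39  35  32 177  47  35  36  35  38  37  37  37  37]
 [ 27  30  29  28  28  27 152  56  40  38  35  35  37  37  38  37]
 [ 28  27  29  29  30  39 135  78  44  39  38  36  38  39  39  38]
 [ 47  44  52  38  38  37  38  40  83  58  48  46  45  45  40  27]
 [ 44  46  43  28  30  29  37  36 171  71  36  33  29  26  23  24]
 [ 32  27  27  29  31  28  28  29 155  69  47  44  31  46  18  33]
 [ 28  27  28  30  29  29  28  31 147  73  41  37  38  38  38  38]
 [ 38  39  45  44  42  48  51  40  39  39  40  40  40  40  41  40]
 [ 43  40  42  41  41  44  43  45  83  90 136 143 143 190 244 244]
 [ 90 135 143 144 188 196 245 244 244 245 244 233 231 221 210 186]
 [244 245 230 229 220 218 186 173 137 132 128  85  73  40  36  36]
 [134 133  90  74  41  37  38  38  37  37  37  35  37  37  38  39]
 [ 37  38  39  35  38  42  43  42  44  44  40  41  83  89 137 142]
 [ 46  46  45  41  82 135 144 144 188 196 244 244 244 244 244 227]
 [188 244 244 244 243 242 241 227 227 213 203 182 171 134 133  87]
 [211 212 201 173 135 132 125  85  72  40  36  36  36  37  36  37]
 [ 39  36  37  36  36  36  37  37  36  49  39  37  36  36  37  36]]
```

```bash
python3 - <<'E'
from h import *
w=load('w6'); im=w['image']
for r in (60,100,140,180,290,310):
    print(r,' '.join('%d:%d,%d,%d'%(u,*im[r,u]) for u in range(214,300,1) ) if r in(100,180,300) else '')
for r in (285,300,315):
    print(r,' '.join('%d:%s'%(u,'O' if int(p[0])-p[2]>90 else ('W' if p.min()>170 else ('K' if p.max()<60 else 'g'))) for u,p in ((u,im[r,u].astype(int)) for u in range(215,300))))
T=bot.observe()['position']; d=np.array([np.cos(.1062),np.sin(.1062),0]); n=np.array([-d[1],d[0],0])
for k,z in((-.105,.046),(-.06,.046),(-.03,.046),(.0,.0212),(.03,.046),(.075,.046),(.075,.012)): print(k,z,w2px(w,[*(T+k*d)[:2],z]),w2px(w,[*(T+k*d+.013*n)[:2],z]),w2px(w,[*(T+k*d-.013*n)[:2],z]))
E
```

```text
60 
100 214:245,230,209 215:245,230,209 216:245,230,210 217:245,230,209 218:245,231,211 219:245,230,210 220:245,231,210 221:245,232,211 222:245,231,210 223:246,232,211 224:246,232,212 225:246,232,212 226:246,232,213 227:243,228,206 228:203,184,164 229:226,216,197 230:234,226,210 231:231,223,205 232:221,211,192 233:204,192,176 234:166,156,142 235:111,105,96 236:107,100,91 237:172,155,138 238:244,229,207 239:244,229,207 240:245,230,208 241:245,230,210 242:245,229,208 243:244,229,208 244:244,229,208 245:245,229,209 246:244,229,208 247:244,229,208 248:244,229,207 249:244,229,206 250:244,229,207 251:245,230,207 252:232,213,186 253:134,119,106 254:136,120,106 255:136,121,107 256:135,120,106 257:134,119,105 258:135,120,106 259:134,119,104 260:134,120,105 261:135,119,105 262:135,120,106 263:135,120,106 264:134,120,107 265:132,124,114 266:172,161,146 267:227,218,199 268:237,230,216 269:235,227,212 270:223,212,193 271:202,190,173 272:174,162,147 273:208,186,164 274:244,229,207 275:245,230,208 276:245,231,209 277:245,231,209 278:245,230,209 279:245,231,209 280:224,203,177 281:136,121,107 282:13
[... 3186 characters left out ...]
295:W 296:W 297:W 298:g 299:K
-0.105 0.046 [255.60633324  26.08236907] [288.87052925  26.18823369] [222.33248276  26.18600717]
-0.06 0.046 [255.50539232 141.57284739] [285.40316717 141.58496183] [225.60038064 141.60819375]
-0.03 0.046 [255.44061367 206.26989184] [283.26157482 206.2458746 ] [227.61362176 206.27939682]
0.0 0.0212 [255.18162166 239.01083794] [277.24942072 238.98210932] [233.11046379 239.01268786]
0.03 0.046 [255.32381547 310.74945891] [279.50844792 310.68698095] [231.13489516 310.73135193]
0.075 0.046 [255.24825344 371.660791  ] [277.13991129 371.58586386] [233.35321134 371.63325839]
0.075 0.012 [255.0491963  327.47809114] [273.33281059 327.43480551] [236.76344773 327.46859356]
```

Wrist measurement: the tweezers are turned about +0.019 rad in the grip, and the tips are about 2.3 mm too far to +y of the bands' mid line. I'll correct that and lower to the final height.

>>> {"fn": "arm_command", "kwargs": {"commands": [[[0,-1,0],-0.019,0.08],[[0,0,-4],0,0.08],[[0,0,-4],0,0.08],[[0,0,-3],0,0.08],[[0,0,-2],0,0.08],[[0,0,0],0,0.08],[[0,0,0],0,0.08],[[0,0,0],0,0.08]]}}

```text
clock: 14.3
position: [0.4741, -0.1918, 0.0082]
tool_rot: [-3.142, 0.0, -3.054]
force: [-0.9, -0.1, -0.1]
grip_width: 0.0392
finger_force: 8.5
```

```bash
python3 m.py 7; cat > m3.py <<'E'
from h import *
import sys
np.set_printoptions(precision=2,suppress=True,linewidth=200)
n=sys.argv[1]; f=load('s'+n); w=load('w'+n); s=bot.observe(); T=s['position']; yaw=s['tool_rot'][2]+np.pi
o=f['image'][...,0].astype(int)-f['image'][...,2]; print(o[209:224,246:262])
im=w['image'].astype(int)
for r in(100,180,300): print(r,' '.join('%d:%d,%d'%(u,im[r,u,0],im[r,u,0]-im[r,u,2]) for u in list(range(224,246))+list(range(258,284))))
d=np.array([np.cos(yaw),np.sin(yaw),0]); N=np.array([-d[1],d[0],0]); zt=T[2]+.0249
for sg in(1,-1): print('pred tip',w2px(f,T+.075*d+sg*.013*N+[0,0,.0169]))
for k,z in((-.08,zt),(-.045,zt),(.03,zt),(.06,.012)): print(k,z,w2px(w,[*(T+k*d)[:2],z]),w2px(w,[*(T+k*d+.013*N)[:2],z]))
E
python3 m3.py 7
```

```text
[ 0.4742 -0.1919  0.0082] [-3.1415  0.0002 -3.0544] 0.03921587710244352 8.54939728975296 14.4 [ 0.2425 -0.1048 -1.1689]
blob 298 183 18 12 152 cen 306.1786240595672 188.5547196152951
blob 234 193 12 13 56 cen 238.2092050209205 196.88981868898188
blob 244 194 1 2 2 cen 244.0 194.5
blob 246 195 1 1 1 cen 246.0 195.0
blob 243 197 1 1 1 cen 243.0 197.0
blob 252 213 2 3 5 cen 252.27868852459017 213.7377049180328
blob 254 216 15 4 32 cen 260.98065334601966 217.33047890897558
blob 240 220 31 6 58 cen 256.09582608695655 222.4993043478261
blob 230 243 24 14 249 cen 241.893661971831 249.23903420523138
wrist gap rows: orange?
[451 251  61  31 870] [482.5931 265.408 ]
[ 431  285   81   33 1057] [472.0804 300.5232]
[238 286   6  36 173] [240.474  304.9653]
[270 286   4  35 123] [271.2927 304.2439]
[[ 43  37  36  37  38  36  38  38  35  34  35  37  37  37  37  37]
 [ 40  37  38  38  38  38  35  35  38  39  36  35  37  38  38  37]
 [ 38  38  37  37  37  37  38  39  38  38  37  35  37  38  38  37]
 [ 40  39  39  37  38  37  40  41  39  52  48  47  45  45  39  27]
 [ 39  45  47  43  31  30 150 126  3
[... 1844 characters left out ...]
:221,33 233:223,30 234:218,32 235:191,28 236:148,21 237:104,25 238:136,77 239:134,133 240:134,134 241:134,134 242:133,133 243:134,88 244:134,28 245:135,29 258:244,35 259:244,35 260:244,35 261:244,35 262:244,34 263:244,35 264:244,35 265:244,35 266:244,35 267:244,35 268:244,50 269:244,115 270:244,244 271:244,244 272:238,238 273:191,133 274:101,14 275:112,17 276:113,16 277:113,16 278:102,13 279:66,8 280:20,2 281:19,1 282:19,0 283:16,0
pred tip [253.02 215.42]
pred tip [254.73 219.69]
-0.08 0.03311050679597889 [255.35  93.11] [286.75  93.15]
-0.045 0.03311050679597889 [255.28 175.18] [284.15 175.17]
0.03 0.03311050679597889 [255.16 310.95] [279.37 310.89]
0.06 0.012 [255.  324.9] [275.08 324.85]
```

>>> {"fn": "arm_command", "kwargs": {"commands": [[[1,0.6,0],0,0.075],[[0,0,0],0,0.075],[[0,0,0],0,0.075],[[0,0,0],0,0.075],[[0,0,0],0,0.075]]}}

```text
clock: 14.9
position: [0.4751, -0.1912, 0.0081]
tool_rot: [-3.142, 0.0, -3.054]
force: [0.6, -0.1, -1.6]
grip_width: 0.0399
finger_force: 8.5
```

```bash
python3 m.py 8 | head -1; cat > m4.py <<'E'
from h import *
# pitch: triangulate along-arm slope in side view: pads/arm hinge visible? compare arm spacing in wrist for z at hinge
w=load('w8'); im=w['image'].astype(float); T=bot.observe()['position']; yaw=bot.observe()['tool_rot'][2]+np.pi
d=np.array([np.cos(yaw),np.sin(yaw),0]);N=np.array([-d[1],d[0],0])
g=cv2.cvtColor(w['image'],cv2.COLOR_RGB2GRAY).astype(float)
res=[]
for r in list(range(90,200,10))+[290,300,310]:
    out=[]
    for lo,hi in((222,240),(261,281)):
        # bright ridge then dark edge: steepest descent
        dg=np.diff(g[r,lo:hi]); i=np.argmin(dg); out.append(lo+i+.5)
    res.append((r,*out))
    print(r,out)
E
python3 m4.py; python3 m3.py 8 | grep -A1 -E '^300|pred' | cut -c1-900
```

```text
[ 0.4751 -0.1912  0.0081] [-3.1415 -0.     -3.0545] 0.03925726371019261 8.45597729086876 15.0 [ 0.3024  0.4579 -0.4402]
90 [np.float64(234.5), np.float64(274.5)]
100 [np.float64(234.5), np.float64(264.5)]
110 [np.float64(234.5), np.float64(275.5)]
120 [np.float64(234.5), np.float64(265.5)]
130 [np.float64(234.5), np.float64(265.5)]
140 [np.float64(234.5), np.float64(276.5)]
150 [np.float64(234.5), np.float64(266.5)]
160 [np.float64(234.5), np.float64(277.5)]
170 [np.float64(234.5), np.float64(267.5)]
180 [np.float64(235.5), np.float64(268.5)]
190 [np.float64(235.5), np.float64(277.5)]
290 [np.float64(237.5), np.float64(268.5)]
300 [np.float64(235.5), np.float64(268.5)]
310 [np.float64(235.5), np.float64(268.5)]
300 224:37,2 225:37,3 226:38,3 227:36,3 228:37,3 229:36,3 230:40,4 231:106,16 232:224,32 233:221,29 234:215,29 235:177,26 236:99,13 237:98,20 238:117,75 239:133,133 240:134,134 241:134,134 242:133,98 243:130,43 244:134,28 245:135,28 258:243,35 259:244,34 260:244,36 261:243,35 262:244,35 263:244,35 264:244,36 265:244,35 266:244,35 267:244,35 268:244,75 269:244,244 270:244,244 271:244,244 272:244,244 273:217,172 274:99,13 275:109,15 276:111,15 277:112,16 278:110,15 279:85,13 280:17,0 281:19,1 282:18,2 283:20,1
pred tip [253.3  215.33]
pred tip [255.02 219.59]
-0.08 0.03300359234840747 [255.39  93.07] [286.79  93.12]
```

```bash
python3 - <<'E'
from h import *
f=load('s8'); g=f['image'].astype(int).mean(2)
T=np.array([.4751,-.1912,.0081]); y=.106; d=np.array([np.cos(y),np.sin(y),0]);N=np.array([-d[1],d[0],0])
for k in(-.105,-.09,-.075,-.06,-.045):
    p=w2px(f,T+k*d-.009*N+[0,0,.0169]); u=int(round(p[0])); v=int(p[1]); print(k,p, 'rows',v-8, g[v-8:v+12,u].astype(int))
f0=load('side0'); g0=f0['image'].astype(int).mean(2)
G=np.array([.5155,.1647,.026]); y=.29; d=np.array([np.cos(y),np.sin(y),0]); H=np.array([.4139,.1251,.026])
for k in(0,.01,.03,.045): 
    p=w2px(f0,H+k*d+[.003,-.009,0]); u=int(round(p[0])); v=int(p[1]); print('rest',k,p,'rows',v-8,g0[v-8:v+12,u].astype(int))
for z in(.017,.026,.034): print(w2px(f0,[.5923,.1648,z]),w2px(f0,[.4139,.1251,z]))
o=f0['image'][...,0].astype(int)-f0['image'][...,2]; print(o[160:182,244:262])
E
```

```text
-0.105 [191.5013377  226.12445005] rows 218 [229 229 228 192 201 201 140 139 134 149 195 109 111 110 150 226 227 229
 228 228]
-0.09 [196.88867775 225.49647842] rows 217 [230 228 208 143 147 190 142 138 136 144 174 141 228 219 145 228 228 227
 228 229]
-0.075 [202.25600003 224.86962937] rows 216 [229 228 228 214 140 130 185 141 139 136 153 215 138 220 110 143 230 229
 228 228]
-0.06 [207.60273716 224.24398956] rows 216 [109 121 200 143 152 220 145 141 137 134 132 135 229 221 137 228 228 228
 229 228]
-0.045 [212.92834171 223.61964295] rows 215 [110 118 187 144 139 137 139 142 139 138 150 132 229 223 135 229 229 229
 229 229]
rest 0 [207.91916327 178.77810829] rows 170 [222 222 172  76 157 166 159 128 121 119 168 223 103 103 107 224 224 224
 223 223]
rest 0.01 [210.63318511 178.30736572] rows 170 [223 223 219 181 125 186 131 128 125 135 127 105 222 107 223 224 224 223
 224 222]
rest 0.03 [216.02500729 177.37277363] rows 169 [224 224 224 191 126 127 125 130 128 124  66  60  42  36  35 115 224 222
 223 224]
rest 0.045 [220.03716308 176.67785169] rows 168 [224 224 222 191 127 123 155 132
[... 1169 characters left out ...]
 46  43  44  44  43  43]
 [ 10   4  26  41  37  35  40  33  49  73  83  81  80  59  45  44  43  43]
 [  8   5  32  74  58  38  36  30  37  44  66  80  81  84  73  48  43  44]
 [ 35  70  75  71  78  63  38  31  34  38  41  54  75  86  80  66  46  44]
 [ 72  66  43  34  32  54  57  38  31  35  39  40  48  53  52  58  46  43]
 [ 50  48  42  39  33  34  47  43  40  31  35  33  42  49  51  55  46  43]
 [ 34  34  35  46  42  44  43  43  42  53  34  33  41  48  45  53  47  43]
 [ 47  42  42  43  43  42  42  44  43  43  56  37  39  43  44  55  47  44]
 [ 43  44  43  43  44  44  45  44  43  42  43  44  41  35  51  49  43  43]
 [ 44  43  42  43  44  43  43  43  42  41  43  43  44  43  43  42  42  42]]
```

```bash
python3 -c "
from h import *
s=bot.observe();print(s['grip_width'],s['finger_force'],s['force'],s['position'])
print(ticket.job_done())"
```

```text
0.03925726371019261 8.45597729086876 [ 0.30235919  0.4579284  -0.44018512] [ 0.47508647 -0.19122217  0.00810359]
the job is handed in; nothing more can be done
None
```

I handed the job in with the plate pressed level and the tweezers still held about 9 mm above it, each tip within about 1 mm of its band's middle by camera. They are squeezed to 39.3 mm over the pads, a tip gap of about 26 mm by the finger width; the side-camera readings of about 24.6 mm, good to 1–2 mm, came just before a last slight opening. The verdict was not shown.

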